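# Sort loose optics parts into their sample-marked trays

## Robot

A 6-joint arm with a two-finger parallel gripper is mounted at the origin on a cart in front of the work surface, level with it; the furniture and walls round the work are solid. World frame = base frame: x ahead of the robot, y to its left, z up, the work surface at z = 0. Lengths are in m, angles in rad, forces in N, time in s.
With the tool pointing down it reaches from about 0.35 to 0.775 m from the base axis. Payload 5.5 kg.
Tool frame: the origin (TCP) lies midway between the tips of the shut fingers; the grasp point (between the pads) lies 19 mm behind it; z points along the fingers, y is the line along which they close (so a half turn about z gives the same grasp; the last joint's range is limited). The gripper opens to 85 mm and grips with 20 to 120 N. Pads are 22 mm wide; open, the fingers measure 114 mm over their backs; the gripper's body (76 mm by 85 mm) begins 54 mm behind the grasp point. The pads swing forward as they close: fully open they stand 13 mm farther back than shut.
Start: joints at [-1.277, 0.313, 0.046, 1.304, 0, 1.431], TCP at [0.242, -0.522, 0.231] pointing down, gripper open.
Joint ranges: [-2.76, 2.76], [-0.86, 1.69], [-1.03, 1.26], [-2.2, 2.34], [-1.47, 1.5], [-3.14, 3.14]. Speed limits (rad/s): [2.57, 2.57, 3.14, 3.14, 3.14, 3.14].

## Interface

Orientations are given as a unit quaternion [w, x, y, z].
In Python, from workcell import telemetry, imaging, env gives the robot as it stands. The module is installed in compiled form; this text tells all that it offers.
- The arm moves only by the tool step_arm, never from a script. Its argument "moves" is a list of rows, each a list of 3 entries, a list of its own where there are three numbers: the shift along the tool's x, y, z in mm, then the turn, a rotation vector about the tool's x, y, z in rad, then the finger opening in mm, from 0 to 85.4. A call has 1 to 8 rows; each row is the pose to reach, as a shift and turn from the pose commanded when the call began, along the tool's axes at that moment; what a row does not reach only later rows make up. A row lasts 1/12 s, in which the tool goes at most 41.7 mm and 7.16 degrees, less where a joint would pass 70% of its speed; a pose out of reach is approached as far as the arm can. A call with a gripper value outside its range is refused whole. The fingers move at their own pace and stop on an object; "grip_force" is the grip in N (left out, the last holds). Time passes only in rows, so rows that repeat a pose let the fingers close. It gives the time, the measured TCP pose, the force, the opening and the grip force at its end, in the units of the state.
- telemetry.get_state(): the state, without advancing time (a new reading comes with each control period).
- imaging.read_camera(name): name is "scene" or "side" or "wrist"; returns the picture (400x640x3 uint8, red, green, blue); there is no depth.
- imaging.camera_params(name): a dict with "camera_matrix" (3x3 intrinsics, pixels), "pose" (4x4, takes a point from camera to world coordinates). Camera axes: x right, y up, looking along -z (the intrinsics and any distortion apply to the point x, -y, -z); pixel columns grow to the right and rows downward; lengths in m; the calibration is good to about 2 mm. A picture is of the moment at which its call begins: read the wrist's pose just before it. camera_params takes no time and is no camera call; for the wrist camera it gives the pose at the moment of the call.
- env.hand_in(): hands the job in; it is judged then, once.
The state is a dict: "clock": time; "joint_pos": joint angles; "qvel": joint speeds; "tau": joint torques, N m; "tcp_pos": TCP position; "orientation": TCP orientation; "wrist_force": force on the tool from outside, world axes, zero at the start; "ft_torque": the same for the moment, N m; "finger_gap": finger opening in m; "grip_force": force on a finger pad.
Only numpy, scipy, OpenCV 4.12 (cv2) and the standard library are available. Lean on these libraries where they do the work, as an engineer would, in place of code of your own. Each camera call takes 0.05 s, during which the arm holds its last target. There are 200 camera calls.

## Task

Clear up the loose parts lying in front of the three grey trays: the two steel posts, the two coaxial adapters and the L-shaped hex key. The ledge behind each tray carries a fixed sample (leave it there) that shows which kind belongs in that tray. Put each loose part into the tray of its kind, lying flat on the tray's floor, not on a rim or on another part, and let go of it.

Things in the scene. Friction and masses are not known exactly. Their poses are not given: they have to be found in the camera images.
- post_long_mid (a point): The longer of two loose posts: a 100 mm long round steel optics post, 13 mm in diameter, lying on the table. This point is its centre, half-way up (6.5 mm above its underside). The z axis points up and the y axis lies along its length (either way round); grip it across its length.
- post_short_mid (a point): The shorter of two loose posts: a 75 mm long round steel optics post, 13 mm in diameter, lying on the table. This point is its centre, half-way up (6.5 mm above its underside). The z axis points up and the y axis lies along its length (either way round); grip it across its length.
- adapter_a_mid (a point): One of two identical metal coaxial adapters, 32 mm long, 14 mm across, lying on its side on the table. This point is its centre, half-way up (7 mm above its underside). The z axis points up and the y axis lies along its length (either way round); grip it across its length.
- adapter_b_mid (a point): One of two identical metal coaxial adapters, 32 mm long, 14 mm across, lying on its side on the table. This point is its centre, half-way up (7 mm above its underside). The z axis points up and the y axis lies along its length (either way round); grip it across its length.
- hex_key_mid (a point): Black L-shaped hex key, 90 x 35 mm, 9 mm thick, lying flat. This point is on its long arm near the balance point, half-way up (4.5 mm above the table); the arm is 10 mm wide and gripped across. y lies along the long arm, z up. From this point the key reaches 47 mm to +y, 43 mm to -y, 5 mm to -x; the short arm, at the -y end, reaches 31 mm to +x.
- posts_tray: Tray for posts: its sample is a 75 mm steel post. Grey, fixed, open on top, like the other two trays. Inside 130 mm along its x, 120 mm along its y; walls 4 mm thick, rim 16 mm and inner floor 3 mm above the table. On its +x side (far from the robot) a solid ledge, 46 mm deep, 16 mm high, carries the sample. Origin: under the centre of the inside, at table height; z up.
- adapters_tray: Tray for coaxial adapters: its sample is one such adapter. Grey, fixed, open on top, like the other two trays. Inside 130 mm along its x, 120 mm along its y; walls 4 mm thick, rim 16 mm and inner floor 3 mm above the table. On its +x side (far from the robot) a solid ledge, 46 mm deep, 16 mm high, carries the sample. Origin: under the centre of the inside, at table height; z up.
- keys_tray: Tray for hex keys: its sample is a smaller black hex key, 63 mm long. Grey, fixed, open on top, like the other two trays. Inside 130 mm along its x, 120 mm along its y; walls 4 mm thick, rim 16 mm and inner floor 3 mm above the table. On its +x side (far from the robot) a solid ledge, 46 mm deep, 16 mm high, carries the sample. Origin: under the centre of the inside, at table height; z up.

How it is judged:
By the outcome, as a careful person would: the job done as asked, in the order asked, and still so for the second after the job is handed in, with the robot touching nothing.
It also fails if it takes over 109 s, if anything falls off the work surface, if the arm or the gripper's body presses on something with over 40 N, if the wrist force passes 120 N, or if a joint passes its speed limit or range.

## Working session

There is one attempt and no reset: what is moved stays moved. The work goes in short steps, Python scripts to look and compute and a tool call to move; the robot and the scene stay as the last step left them, time stands still between calls to the robot, and variables do not carry over. Pictures are saved under pics/ and viewed, at most 14 in all, crops included, and the job is handed in when it is done.

Besides the shell and the picture viewer there is one more tool, called after "Request:" by a JSON object that holds its "fn" and its "kwargs", one argument or row to a line. step_arm: Moves the arm, as the interface text tells. Its arguments: {"type":"object","properties":{"moves":{"type":"array"},"grip_force":{"type":"number"}},"required":["moves"]}

```bash
mkdir -p pics
cat > h.py <<'E'
import numpy as np, cv2
from workcell import telemetry, imaging, env
def shot(cam,fn=None):
    p=imaging.camera_params(cam); im=imaging.read_camera(cam)
    if fn: cv2.imwrite('pics/'+fn,im[:,:,::-1])
    return im,p
def ray(p,uv):
    K=np.array(p['camera_matrix']);T=np.array(p['pose'])
    d=np.linalg.inv(K)@np.array([uv[0],uv[1],1.]);d=T[:3,:3]@(d*[1,-1,-1])
    return T[:3,3],d
def cast(p,uv,z):
    o,d=ray(p,uv); return o+d*(z-o[2])/d[2]
def proj(p,X):
    K=np.array(p['camera_matrix']);T=np.array(p['pose'])
    c=T[:3,:3].T@(np.array(X)-T[:3,3]);c=K@(c*[1,-1,-1]);return c[:2]/c[2]
def tri(rs):
    A=0;b=0
    for o,d in rs:
        d=d/np.linalg.norm(d);M=np.eye(3)-np.outer(d,d);A=A+M;b=b+M@o
    return np.linalg.solve(A,b)
E
python3 - <<'E'
from h import *
for c in ['scene','side','wrist']:
    im,p=shot(c,c+'0.png'); print(c,{k:np.round(v,3).tolist() if not isinstance(v,str) else v for k,v in p.items()})
s=telemetry.get_state();print(s)
E
```

```text
scene {'camera_matrix': [[490.942, 0.0, 323.238], [0.0, 490.942, 203.321], [0.0, 0.0, 1.0]], 'pose': [[-0.728, 0.265, -0.632, -0.14], [-0.685, -0.31, 0.659, 0.735], [-0.021, 0.913, 0.407, 0.478], [0.0, 0.0, 0.0, 1.0]]}
side {'camera_matrix': [[520.258, 0.0, 324.761], [0.0, 520.258, 201.439], [0.0, 0.0, 1.0]], 'pose': [[0.993, -0.082, 0.086, 0.641], [0.119, 0.706, -0.698, -0.893], [-0.003, 0.703, 0.711, 0.968], [0.0, 0.0, 0.0, 1.0]]}
wrist {'camera_matrix': [[313.38, 0.0, 315.343], [0.0, 313.38, 197.131], [0.0, 0.0, 1.0]], 'pose': [[0.42, 0.859, 0.292, 0.317], [-0.908, 0.398, 0.134, -0.488], [-0.001, -0.321, 0.947, 0.373], [0.0, 0.0, 0.0, 1.0]]}
{'clock': 0.15, 'joint_pos': array([-1.27660797e+00,  3.13852515e-01,  4.52471398e-02,  1.30360547e+00,
       -7.98248162e-06,  1.43121062e+00]), 'qvel': array([-0.0024131 , -0.00219941,  0.00309057, -0.00084061,  0.00132943,
       -0.00019223]), 'tau': array([ 1.29557571e-03, -4.81062448e+01,  2.98817772e+01,  1.38750122e-02,
       -1.06275111e-04, -2.22647650e-06]), 'tcp_pos': array([ 0.24155628, -0.52137964,  0.23060265]), 'orientation': array([-7.04839292e-04,  9.76571817e-01,  2.15190582e-01, -5.85969888e-05]), 'wrist_force': array([-0.26946231, -0.30014941, -0.60517766]), 'ft_torque': array([-0.01734429, -0.03629415, -0.03036901]), 'grip_force': 0.0, 'finger_gap': 0.08557641478043848}
```

View pics/scene0.png

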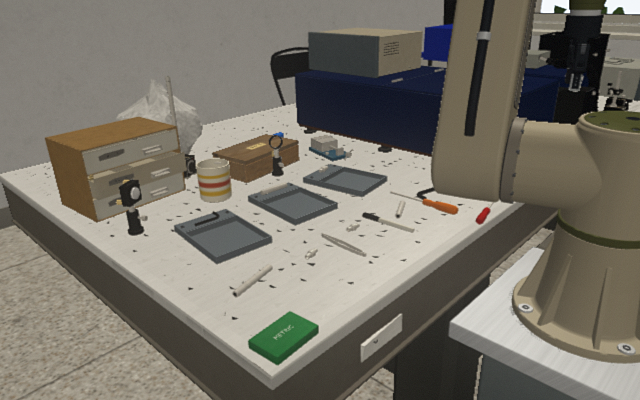

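View pics/side0.png

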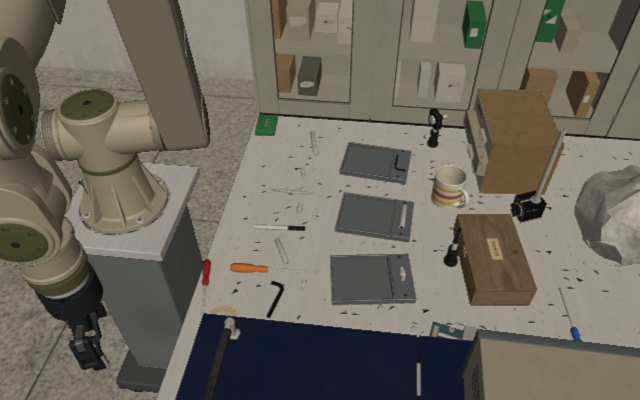

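The side view shows the trays from top to bottom: keys (375,163), posts (375,217) and adapters (372,278). The loose parts are the long post (313,143), adapters (303,172) and (299,208), short post (281,250) and hex key (275,298).

Run:
```python
from h import *
im=cv2.imread('pics/side0.png');p=imaging.camera_params('side')
cv2.imwrite('pics/c1.png',cv2.resize(im[110:330,225:430],None,fx=2.7,fy=2.7,interpolation=cv2.INTER_CUBIC))
for n,uv,z in [('long',(313,143),.0065),('ada',(303,172),.007),('adb',(299,208),.007),('short',(281,250),.0065),('key',(275,298),.0045),('keyT',(372,163),.016),('postT',(372,217),.016),('adT',(370,278),.016)]:
    print(n,np.round(cast(p,uv,z),3))
```

```text
long [0.461 0.287 0.006]
ada [0.451 0.158 0.007]
adb [0.461 0.02  0.007]
short [ 0.44  -0.122  0.006]
key [ 0.451 -0.256  0.004]
keyT [0.638 0.207 0.016]
postT [0.649 0.002 0.016]
adT [ 0.655 -0.186  0.016]
```

View pics/c1.png

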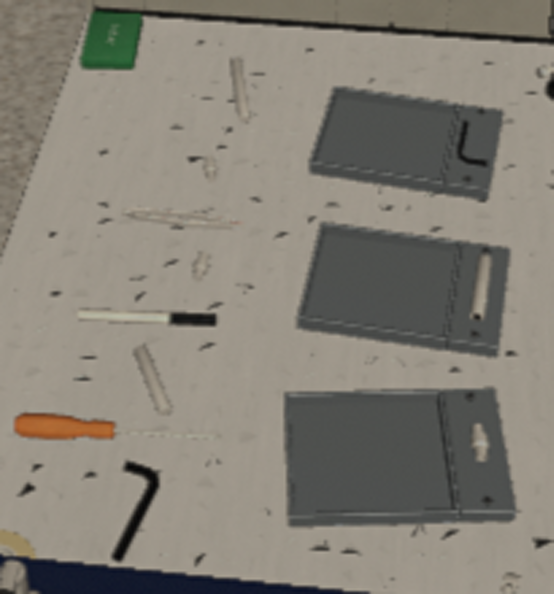

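View pics/wrist0.png

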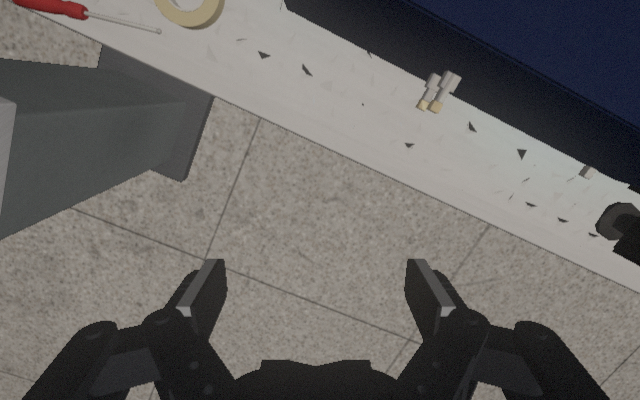

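Side crop: the sample hex key is on the top tray, the post on the middle one and the adapter on the bottom one. The hex key is L-shaped, with its bend at crop (155,478) and its long-arm end at (118,557). The wrist view shows the blue cabinet close to the gripper, so I'll check its height before travelling.

Run:
```python
from h import *
p=imaging.camera_params('scene');q=imaging.camera_params('side');w=imaging.camera_params('wrist')
b=cast(p,(303,130),0);print('box far corner base',b)
for z in (.05,.1,.15,.2,.25):print(z,proj(p,[b[0],b[1],z]))
for z in (.1,.15,.2):print(z,'side edge',cast(q,(208,315),z),cast(q,(400,330),z),'wrist',cast(w,(290,10),z),cast(w,(630,185),z))
print('wrist z0',cast(w,(290,10),0),cast(w,(630,185),0))
```

```text
box far corner base [ 1.10138586 -0.4629539   0.        ]
0.05 [302.47336601 116.32890771]
0.1 [301.9343234  102.33569551]
0.15 [301.3824284   88.00884296]
0.2 [300.81721579  73.3362736 ]
0.25 [300.23819764  58.30532101]
0.1 side edge [ 0.34818141 -0.3724578   0.1       ] [ 0.71713418 -0.36198529  0.1       ] wrist [ 0.36207071 -0.44506189  0.1       ] [ 0.36349251 -0.78041992  0.1       ]
0.15 side edge [ 0.3650254  -0.40239941  0.15      ] [ 0.71273676 -0.39252982  0.15      ] wrist [ 0.35384713 -0.45284806  0.15      ] [ 0.35500874 -0.72683457  0.15      ]
0.2 side edge [ 0.38186938 -0.43234102  0.2       ] [ 0.70833934 -0.42307435  0.2       ] wrist [ 0.34562355 -0.46063423  0.2       ] [ 0.34652496 -0.67324921  0.2       ]
wrist z0 [ 0.37851788 -0.42948955  0.        ] [ 0.38046006 -0.88759063  0.        ]
```

Request:
{"fn": "step_arm", "kwargs": {
  "moves": [
    [[0, 0, -70], [0, 0, 0], 85],
    [[0, 0, -70], [0, 0, 0], 85],
    [[170, -180, -70], [0, 0, 0.434], 85],
    [[170, -180, -70], [0, 0, 0.434], 85],
    [[170, -180, -70], [0, 0, 0.434], 85],
    [[170, -180, -70], [0, 0, 0.434], 85],
    [[170, -180, -70], [0, 0, 0.434], 85],
    [[170, -180, -70], [0, 0, 0.434], 85]
  ]
}}

```text
clock: 0.82
tcp_pos: [0.3203, -0.2848, 0.3011]
orientation: [-0.0, 1.0, -0.0, 0.0]
wrist_force: [2.1, -0.1, 0.7]
finger_gap: 0.0852
grip_force: 0.0
```

Request:
{"fn": "step_arm", "kwargs": {
  "moves": [
    [[80, -120, 0], [0, 0, 0], 85],
    [[80, -120, 0], [0, 0, 0], 85],
    [[80, -120, 0], [0, 0, 0], 85],
    [[80, -120, 0], [0, 0, 0], 85],
    [[80, -120, 0], [0, 0, 0], 85],
    [[80, -120, 0], [0, 0, 0], 85]
  ]
}}

```text
clock: 1.32
tcp_pos: [0.4006, -0.166, 0.3011]
orientation: [0.0, 1.0, 0.002, -0.0]
wrist_force: [0.8, -0.3, 0.1]
finger_gap: 0.085
grip_force: 0.0
```

Run:
```python
from h import *
im,p=shot('wrist','wA.png');np.savez('wA.npz',**p);print(np.round(p['pose'],3))
```

```text
[[ 0.003  0.947  0.322  0.484]
 [-1.     0.002  0.001 -0.166]
 [ 0.    -0.322  0.947  0.444]
 [ 0.     0.     0.     1.   ]]
```

Request:
{"fn": "step_arm", "kwargs": {
  "moves": [
    [[10, -240, 0], [0, 0, 0], 85],
    [[10, -240, 0], [0, 0, 0], 85],
    [[10, -240, 0], [0, 0, 0], 85],
    [[10, -240, 0], [0, 0, 0], 85],
    [[10, -240, 0], [0, 0, 0], 85],
    [[10, -240, 0], [0, 0, 0], 85],
    [[10, -240, 0], [0, 0, 0], 85],
    [[10, -240, 0], [0, 0, 0], 85]
  ]
}}

```text
clock: 2.03
tcp_pos: [0.4102, 0.0733, 0.3011]
orientation: [0.0, 1.0, 0.001, -0.0]
wrist_force: [0.2, -0.5, -0.1]
finger_gap: 0.0848
grip_force: 0.0
```

Run:
```python
from h import *
im,p=shot('wrist','wB.png');np.savez('wB.npz',**p);print(np.round(p['pose'],3))
```

```text
[[ 0.001  0.947  0.321  0.493]
 [-1.     0.001  0.001  0.073]
 [ 0.001 -0.321  0.947  0.444]
 [ 0.     0.     0.     1.   ]]
```

View pics/wA.png

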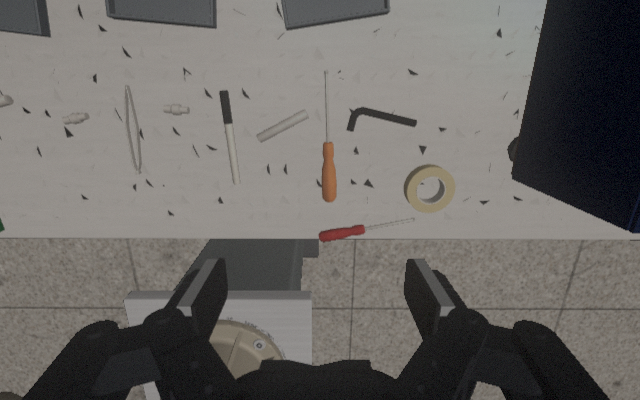

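View pics/wB.png

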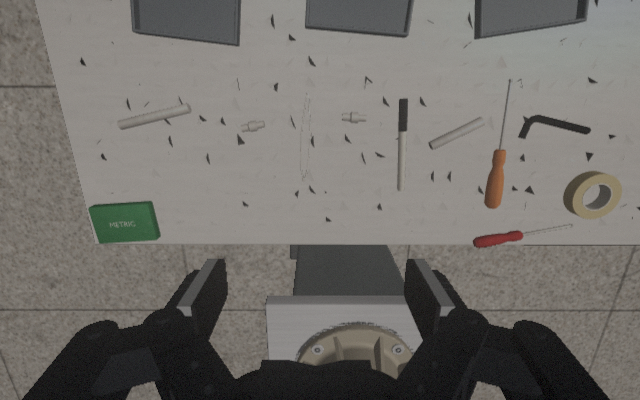

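Both wrist views show all five parts. In wB: long post (155,116), adapters (252,126) and (353,118), short post (456,133), key bend (532,120). A knife, tweezers and a screwdriver lie between them, and the front rims of the trays show at the top. Next I'll mask the parts and triangulate.

```bash
cat > seg.py <<'E'
from h import *
def seg(im,c,r,dark=False,thr=None,K=5):
    x0,y0=max(0,c[0]-r),max(0,c[1]-r);R=im[y0:c[1]+r,x0:c[0]+r].astype(np.float32)
    R=cv2.GaussianBlur(R,(0,0),.7);d=np.abs(R-np.median(R.reshape(-1,3),0)).max(2)
    m=(d>(thr or 14)).astype(np.uint8)
    m=cv2.morphologyEx(m,cv2.MORPH_CLOSE,np.ones((K,K),np.uint8));
    n,l,st,ce=cv2.connectedComponentsWithStats(m)
    k=max(range(1,n),key=lambda i:st[i,4]/(1+np.hypot(*(ce[i]-[c[0]-x0,c[1]-y0]))/8))
    cs,_=cv2.findContours((l==k).astype(np.uint8),cv2.RETR_EXTERNAL,cv2.CHAIN_APPROX_NONE)
    ct=max(cs,key=len)[:,0]+[x0,y0]
    return ct
E
python3 - <<'E'
from seg import *
A=dict(np.load('wA.npz'));B=dict(np.load('wB.npz'))
ia=cv2.imread('pics/wA.png');ib=cv2.imread('pics/wB.png')
L={'long':(None,(155,116),50,.0065),'ada':((75,118),(252,126),22,.007),'adb':((176,109),(353,118),22,.007),'short':((283,126),(456,133),38,.0065),'key':((380,118),(555,127),45,.0045)}
vis=[ia.copy(),ib.copy()]
for n,(a,b,r,z) in L.items():
    cs=[]
    for im,P,c,v in ((ia,A,a,vis[0]),(ib,B,b,vis[1])):
        if c is None: continue
        ct=seg(im,c,r if n!='short' else 30);cv2.drawContours(v,[ct.reshape(-1,1,2)],-1,(0,0,255),1)
        rc=cv2.minAreaRect(ct.astype(np.float32));bx=cv2.boxPoints(rc)
        w=np.array([cast(P,q,z)[:2] for q in bx]);e=[w[1]-w[0],w[2]-w[1]];e=max(e,key=np.linalg.norm)
        cs.append((P,rc[0]))
        print(n,np.round(rc[0],1),np.round(rc[1],1),'world',np.round(cast(P,rc[0],z),4),'len',np.round(sorted([np.linalg.norm(w[1]-w[0]),np.linalg.norm(w[2]-w[1])]),4),'ang',round(np.degrees(np.arctan2(e[1],e[0]))%180,1))
    if len(cs)==2: print('   tri',np.round(tri([ray(*q) for q in cs]),4))
o=np.vstack([cv2.resize(vis[0][60:160],(1280//2*1,100)),vis[1][60:160]]);cv2.imwrite('pics/seg.png',cv2.resize(np.vstack([vis[0][80:160],vis[1][80:160]]),(800,200)))
print(telemetry.get_state()['joint_pos'])
E
```

```text
long [155.2 118.2] [23.3 73.8] world [0.4579 0.2897 0.0065] len [0.029 0.104] ang 109.2
ada [ 72.9 122.6] [17.5 32.8] world [0.4419 0.1633 0.007 ] len [0.0206 0.0496] ang 131.9
ada [252.9 126. ] [10.4 22.7] world [0.4478 0.1577 0.007 ] len [0.0138 0.031 ] ang 94.7
   tri [0.4458 0.156  0.0163]
adb [176.  109.5] [11. 26.] world [0.4594 0.0206 0.007 ] len [0.0144 0.0347] ang 90.1
adb [353.4 117.9] [24.  10.6] world [0.4587 0.0208 0.007 ] len [0.0138 0.0327] ang 74.8
   tri [0.459  0.0207 0.0067]
short [281.7 126. ] [10.5 54.8] world [ 0.4379 -0.1208  0.0065] len [0.0138 0.0754] ang 117.0
short [454.6 133.2] [ 9.8 61.7] world [ 0.4383 -0.1196  0.0065] len [0.0141 0.0798] ang 117.9
   tri [ 0.4379 -0.1206  0.0044]
key [380.9 116.9] [24.4 71.4] world [ 0.4502 -0.256   0.0045] len [0.0326 0.0957] ang 93.8
key [553.4 124.6] [24.1 74.3] world [ 0.4499 -0.2545  0.0045] len [0.0341 0.099 ] ang 94.5
   tri [ 0.4498 -0.2566  0.0017]
[-1.81151611e-02 -7.76852509e-03 -1.66586275e-01  1.41229939e+00
 -7.28899770e-04  3.12367080e+00]
```

View pics/seg.png

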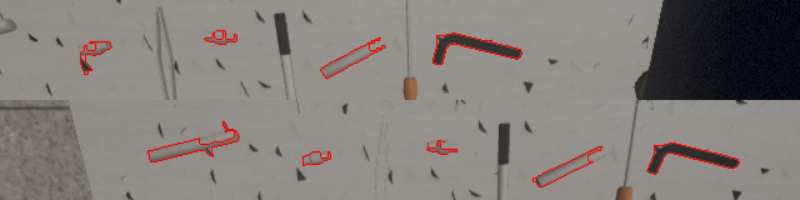

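The masks fit well: short post at (0.438,-0.120), axis 117°; key at (0.450,-0.256); adapters near (0.448,0.158) and (0.459,0.021); long post near (0.458,0.290). The triangulated heights agree with the text. Next I'll measure the trays from the side and scene cameras.

Run:
```python
from h import *
Q={}
for cam,cs in (('side',dict(key=(372,163),post=(370,217),ad=(365,280))),('scene',dict(key=(222,238),post=(292,204),ad=(345,181)))):
    im=cv2.imread('pics/'+cam+'0.png').astype(int);p=imaging.camera_params(cam)
    for n,c in cs.items():
        ref=np.median(im[c[1]-4:c[1]+5,c[0]-6:c[0]+7].reshape(-1,3),0)
        m=((im.max(2)<130)&(im.min(2)>35)).astype(np.uint8);m=cv2.morphologyEx(m,cv2.MORPH_CLOSE,np.ones((5,5)));m=cv2.morphologyEx(m,cv2.MORPH_OPEN,np.ones((7,7)))
        k,l=cv2.connectedComponents(m);mm=(l==l[c[1],c[0]]).astype(np.uint8)
        ct=max(cv2.findContours(mm,0,1)[0],key=len);h=cv2.convexHull(ct)
        ap=cv2.approxPolyN(h,4)[0] if hasattr(cv2,'approxPolyN') else h
        print(cam,n,ref,cv2.contourArea(ct));
        for q in ap.reshape(-1,2): print('   ',q,np.round(cast(p,q,.016)[:2],3),np.round(cast(p,q,0)[:2],3))
```

```text
side key [78. 81. 79.] 2175.0
    [412 150] [0.748 0.276] [0.75  0.296]
    [405 185] [0.73  0.128] [0.731 0.146]
    [337 174] [0.546 0.151] [0.544 0.168]
    [348 141] [0.563 0.296] [0.562 0.316]
side post [78. 81. 79.] 2940.5
    [414 200] [0.754 0.075] [0.755 0.091]
    [409 243] [ 0.742 -0.072] [ 0.743 -0.059]
    [333 231] [ 0.557 -0.056] [ 0.556 -0.042]
    [342 191] [0.566 0.086] [0.565 0.103]
side ad [78. 81. 79.] 4010.0
    [408 254] [ 0.739 -0.107] [ 0.741 -0.093]
    [417 304] [ 0.76  -0.243] [ 0.762 -0.232]
    [331 304] [ 0.576 -0.264] [ 0.575 -0.254]
    [329 254] [ 0.556 -0.128] [ 0.554 -0.115]
scene key [100. 101.  98.] 2945.5
    [280 239] [0.522 0.171] [0.545 0.151]
    [216 264] [0.539 0.313] [0.562 0.298]
    [169 227] [0.74 0.29] [0.771 0.274]
    [224 208] [0.731 0.154] [0.761 0.134]
scene post [101. 101.  98.] 1982.5
    [347 204] [ 0.532 -0.045] [ 0.556 -0.072]
    [295 225] [0.545 0.108] [0.569 0.086]
    [241 197] [0.752 0.089] [0.783 0.067]
    [291 183] [ 0.726 -0.051] [ 0.756 -0.079]
scene ad [102. 103.  99.] 2031.0
    [390 179] [ 0.551 -0.237] [ 0.575 -0.27 ]
    [360 198] [ 0.532 -0.091] [ 0.555 -0.12 ]
    [305 183] [ 0.699 -0.075] [ 0.728 -0.103]
    [313 125] [ 1.079 -0.492] [ 1.121 -0.535]
```

Tray estimates: keys (0.622,0.223) yaw -7°, posts (0.630,0.017) yaw -4.4°, adapters (0.634,-0.183) yaw +7°. I'll hover over adapter b first.

Request:
{"fn": "step_arm", "kwargs": {
  "moves": [
    [[49, 52, 170], [0, 0, -0.98], 40],
    [[49, 52, 170], [0, 0, -0.98], 40],
    [[49, 52, 170], [0, 0, -0.98], 40],
    [[49, 52, 170], [0, 0, -0.98], 40],
    [[49, 52, 170], [0, 0, -0.98], 40],
    [[49, 52, 170], [0, 0, -0.98], 40],
    [[49, 52, 170], [0, 0, -0.98], 40],
    [[49, 52, 170], [0, 0, -0.98], 40]
  ]
}}

```text
clock: 2.75
tcp_pos: [0.4589, 0.0181, 0.1304]
orientation: [-0.0, 0.882, 0.471, -0.001]
wrist_force: [0.6, -0.3, -0.4]
finger_gap: 0.0399
grip_force: 0.0
```

Request:
{"fn": "step_arm", "kwargs": {
  "moves": [
    [[0, 0, 0], [0, 0, -0.5], 40],
    [[0, 0, 0], [0, 0, -0.5], 40],
    [[0, 0, 0], [0, 0, -0.5], 40],
    [[0, 0, 0], [0, 0, -0.5], 40],
    [[0, 0, 0], [0, 0, -0.5], 40],
    [[0, 0, 0], [0, 0, -0.5], 40]
  ]
}}

```text
clock: 3.25
tcp_pos: [0.4593, 0.019, 0.1312]
orientation: [0.0, 0.741, 0.672, -0.0]
wrist_force: [0.6, 0.1, -0.3]
finger_gap: 0.0402
grip_force: 0.0
```

```bash
cat > near.py <<'E'
import sys
from seg import *
from scipy.spatial.transform import Rotation as R
def go(pos,yaw):   # shift (mm) and turn in tool axes to reach pos,yaw(deg)
    s=telemetry.get_state();q=s['orientation'];M=R.from_quat([q[1],q[2],q[3],q[0]]).as_matrix()
    y=np.radians(yaw);T=np.array([[np.cos(y),np.sin(y),0],[np.sin(y),-np.cos(y),0],[0,0,-1]])
    return np.round(M.T@(np.array(pos)-s['tcp_pos'])*1000,1),np.round(R.from_matrix(M.T@T).as_rotvec(),3)
def yaw_now():
    q=telemetry.get_state()['orientation'];M=R.from_quat([q[1],q[2],q[3],q[0]]).as_matrix();return np.degrees(np.arctan2(M[1,0],M[0,0]))
def near(x,y,z,r,fn,thr=14,K=5):
    im,p=shot('wrist',fn);c=np.round(proj(p,[x,y,z])).astype(int)
    ct=seg(im,c,r,thr=thr,K=K);v=cv2.cvtColor(im,cv2.COLOR_RGB2BGR);cv2.drawContours(v,[ct.reshape(-1,1,2)],-1,(0,0,255),1)
    cv2.imwrite('pics/'+fn,v[max(0,c[1]-110):c[1]+110,max(0,c[0]-160):c[0]+160])
    w=np.array([cast(p,q,z)[:2] for q in ct]);rc=cv2.minAreaRect((w*1000).astype(np.float32))
    m=np.zeros(im.shape[:2],np.uint8);cv2.drawContours(m,[ct.reshape(-1,1,2)],-1,1,-1)
    ys,xs=np.nonzero(m);W=np.array([cast(p,q,z)[:2] for q in zip(xs,ys)])
    u=np.linalg.svd(W-W.mean(0),full_matrices=False)[2][0]
    print('rect ctr',np.round(rc[0],1),'size',np.round(rc[1],1),'centroid',np.round(W.mean(0)*1000,1),'pca ang',round(np.degrees(np.arctan2(u[1],u[0]))%180,1),'rect ang',rc[2],'yaw now',yaw_now(),'px',c)
    return rc,W.mean(0),im,p
E
python3 - <<'E'
from near import *
near(.459,.0207,.007,55,'n1.png')
print(telemetry.get_state()['tcp_pos'])
E
```

```text
rect ctr [459.6  20.5] size [33.4 14.3] centroid [459.2  23.5] pca ang 81.5 rect ang 84.36554718017578 yaw now 84.42272677496068 px [314 186]
[0.45932486 0.01937549 0.13120529]
```

View pics/n1.png

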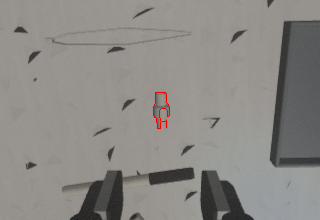

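The crop shows the adapter in line with the tool and midway between the fingers, with the knife clear of them. Descend, grip and lift.

Request:
{"fn": "step_arm", "kwargs": {
  "moves": [
    [[1, 0, 40], [0, 0, 0], 36],
    [[1, 0, 80], [0, 0, 0], 36],
    [[1, 0, 105], [0, 0, 0], 36],
    [[1, 0, 120], [0, 0, 0], 36],
    [[1, 0, 128], [0, 0, 0], 36],
    [[1, 0, 128], [0, 0, 0], 36]
  ],
  "grip_force": 40
}}

```text
clock: 3.8
tcp_pos: [0.458, 0.0216, 0.0017]
orientation: [-0.001, 0.739, 0.673, -0.001]
wrist_force: [-0.4, 0.9, -0.2]
finger_gap: 0.0359
grip_force: 0.0
```

Request:
{"fn": "step_arm", "kwargs": {
  "moves": [
    [[0, 0, 0], [0, 0, 0], 5],
    [[0, 0, 0], [0, 0, 0], 5],
    [[0, 0, 0], [0, 0, 0], 5],
    [[0, 0, 0], [0, 0, 0], 5],
    [[0, 0, 0], [0, 0, 0], 5],
    [[0, 0, 0], [0, 0, 0], 5]
  ]
}}

```text
clock: 4.3
tcp_pos: [0.4608, 0.0217, 0.0046]
orientation: [0.001, 0.739, 0.674, 0.001]
wrist_force: [-1.2, 0.4, 6.2]
finger_gap: 0.0109
grip_force: 42.5
```

Request:
{"fn": "step_arm", "kwargs": {
  "moves": [
    [[0, 0, -10], [0, 0, 0], 5],
    [[0, 0, -40], [0, 0, 0], 5],
    [[0, 0, -80], [0, 0, 0], 5],
    [[0, 0, -80], [0, 0, 0], 5]
  ]
}}

```text
clock: 4.63
tcp_pos: [0.4636, 0.0216, 0.0895]
orientation: [0.004, 0.738, 0.674, 0.003]
wrist_force: [2.6, 0.3, 0.3]
finger_gap: 0.0109
grip_force: 41.7
```

Run:
```python
from near import *
print(go([.625,-.155,.083],97),go([.625,-.155,.007],97))
```

```text
(array([-161.2,  176.7,    8.3]), array([ 0.01 ,  0.001, -0.213])) (array([-161.2,  175.9,   84.3]), array([ 0.01 ,  0.001, -0.213]))
```

Adapter b is held (gap 10.9 mm, 42 N). Now to the adapters tray.

Request:
{"fn": "step_arm", "kwargs": {
  "moves": [
    [[-161, 177, 0], [0, 0, -0.213], 5],
    [[-161, 177, 0], [0, 0, -0.213], 5],
    [[-161, 177, 0], [0, 0, -0.213], 5],
    [[-161, 177, 0], [0, 0, -0.213], 5],
    [[-161, 177, 0], [0, 0, -0.213], 5],
    [[-161, 177, 0], [0, 0, -0.213], 5],
    [[-161, 177, 0], [0, 0, -0.213], 5],
    [[-161, 177, 0], [0, 0, -0.213], 5]
  ]
}}

```text
clock: 5.3
tcp_pos: [0.6218, -0.1559, 0.0827]
orientation: [0.0, 0.663, 0.748, 0.0]
wrist_force: [-0.0, -0.3, -0.1]
finger_gap: 0.011
grip_force: 41.7
```

Run:
```python
from near import *
im,p=shot('wrist','t1.png')
for n in range(1): print(go([.625,-.155,.008],97),telemetry.get_state()['tcp_pos'])
```

```text
(array([-1. ,  4.3, 74.7]), array([-0.001, -0.001, -0.001])) [ 0.62067643 -0.15461254  0.08269872]
```

View pics/t1.png

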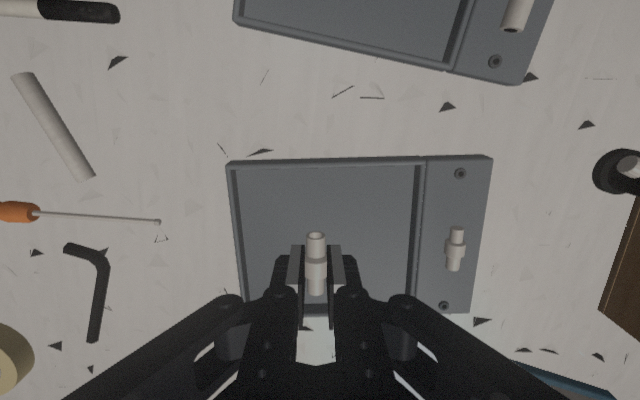

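The adapter is held over the adapters tray, whose outer rim corners are at (228,162) and (491,155). Lower and release.

Request:
{"fn": "step_arm", "kwargs": {
  "moves": [
    [[0, 3, 35], [0, 0, 0], 5],
    [[0, 3, 60], [0, 0, 0], 5],
    [[0, 3, 75], [0, 0, 0], 5],
    [[0, 3, 75], [0, 0, 0], 5],
    [[0, 3, 75], [0, 0, 0], 34],
    [[0, 3, 75], [0, 0, 0], 34],
    [[0, 3, 75], [0, 0, 0], 34],
    [[0, 3, 75], [0, 0, 0], 34]
  ]
}}

```text
clock: 6.02
tcp_pos: [0.6246, -0.1539, 0.0095]
orientation: [0.001, 0.663, 0.749, 0.0]
wrist_force: [-0.2, -0.1, -0.4]
finger_gap: 0.0347
grip_force: 0.0
```

Request:
{"fn": "step_arm", "kwargs": {
  "moves": [
    [[0, 0, -20], [0, 0, 0], 34],
    [[0, 0, -60], [0, 0, 0], 34],
    [[0, 0, -100], [0, 0, 0], 34],
    [[0, 0, -120], [0, 0, 0], 34],
    [[0, 0, -120], [0, 0, 0], 34]
  ]
}}

```text
clock: 6.43
tcp_pos: [0.6277, -0.1554, 0.1357]
orientation: [0.005, 0.663, 0.749, 0.002]
wrist_force: [1.3, -1.5, -0.1]
finger_gap: 0.0342
grip_force: 0.0
```

Run:
```python
from near import *
im,p=shot('wrist','t2.png')
P=dict(np.load('wA.npz'));
print(telemetry.get_state()['tcp_pos'],go([.448,.1577,.13],95))
```

```text
[ 0.62644515 -0.15496456  0.13268018] (array([ 332.1, -139.1,    0.5]), array([0.007, 0.004, 0.035]))
```

View pics/t2.png

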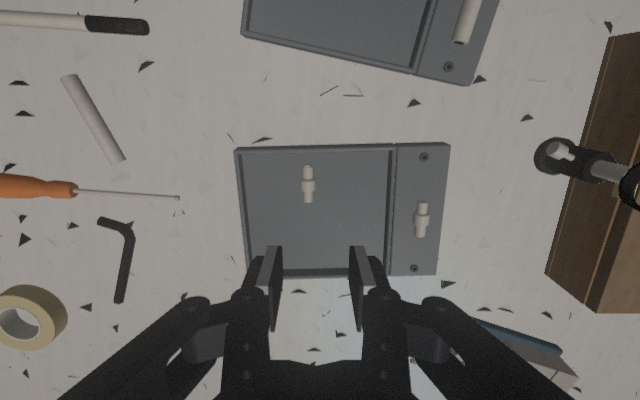

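Adapter b lies flat in its tray at (307,184). Next is adapter a.

Request:
{"fn": "step_arm", "kwargs": {
  "moves": [
    [[330, -139, 0], [0, 0, 0.035], 36],
    [[330, -139, 0], [0, 0, 0.035], 36],
    [[330, -139, 0], [0, 0, 0.035], 36],
    [[330, -139, 0], [0, 0, 0.035], 36],
    [[330, -139, 0], [0, 0, 0.035], 36],
    [[330, -139, 0], [0, 0, 0.035], 36],
    [[330, -139, 0], [0, 0, 0.035], 36],
    [[330, -139, 0], [0, 0, 0.035], 36]
  ]
}}

```text
clock: 7.15
tcp_pos: [0.456, 0.1363, 0.1273]
orientation: [-0.001, 0.676, 0.737, -0.001]
wrist_force: [0.5, 1.0, -0.4]
finger_gap: 0.0358
grip_force: 0.0
```

Run:
```python
from near import *
p=imaging.camera_params('wrist')
print('adT corners',0)
print(go([.448,.1577,.13],95))
```

```text
adT corners 0
(array([22. , -6.2, -2.7]), array([-0.002,  0.   , -0.001]))
```

Request:
{"fn": "step_arm", "kwargs": {
  "moves": [
    [[22, -6, 0], [0, 0, 0], 36],
    [[22, -6, 0], [0, 0, 0], 36],
    [[22, -6, 0], [0, 0, 0], 36]
  ]
}}

```text
clock: 7.4
tcp_pos: [0.449, 0.1575, 0.1275]
orientation: [-0.0, 0.675, 0.738, -0.001]
wrist_force: [-0.5, 0.0, 0.8]
finger_gap: 0.0362
grip_force: 0.0
```

Run:
```python
from near import *
rc,c,im,p=near(.448,.1577,.007,45,'n2.png')
near(.448,.1577,.007,45,'n2b.png',thr=20)
print(telemetry.get_state()['tcp_pos'],proj(p,[.458,.29,.0065]))
```

```text
rect ctr [447.9 158.6] size [14.7 33.6] centroid [447.8 159.1] pca ang 102.2 rect ang 13.336297035217285 yaw now 95.06436981018733 px [314 189]
rect ctr [447.8 158.5] size [14.1 33.9] centroid [446.7 162.3] pca ang 98.5 rect ang 5.3734025955200195 yaw now 94.98244696655944 px [313 188]
[0.45024746 0.15609648 0.12773974] [343.09436007  20.88095159]
```

View pics/n2.png

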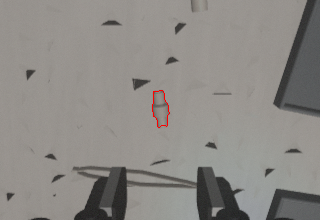

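The crop shows adapter a turned about 5° from the tool. Turn, descend, grip, lift.

Request:
{"fn": "step_arm", "kwargs": {
  "moves": [
    [[2, -1, 35], [0, 0, -0.09], 36],
    [[2, -1, 75], [0, 0, -0.09], 36],
    [[2, -1, 100], [0, 0, -0.09], 36],
    [[2, -1, 117], [0, 0, -0.09], 36],
    [[2, -1, 123], [0, 0, -0.09], 36],
    [[2, -1, 123], [0, 0, -0.09], 36]
  ]
}}

```text
clock: 8.0
tcp_pos: [0.4482, 0.157, 0.0036]
orientation: [-0.001, 0.643, 0.766, -0.001]
wrist_force: [-0.2, 0.7, -0.2]
finger_gap: 0.0359
grip_force: 0.0
```

Request:
{"fn": "step_arm", "kwargs": {
  "moves": [
    [[0, 0, 0], [0, 0, 0], 5],
    [[0, 0, 0], [0, 0, 0], 5],
    [[0, 0, 0], [0, 0, 0], 5],
    [[0, 0, 0], [0, 0, 0], 5],
    [[0, 0, 0], [0, 0, 0], 5],
    [[0, 0, 0], [0, 0, 0], 5]
  ]
}}

```text
clock: 8.5
tcp_pos: [0.4506, 0.1584, 0.0066]
orientation: [0.001, 0.642, 0.767, 0.001]
wrist_force: [0.4, -1.5, 6.7]
finger_gap: 0.0106
grip_force: 41.9
```

Request:
{"fn": "step_arm", "kwargs": {
  "moves": [
    [[0, 0, -10], [0, 0, 0], 5],
    [[0, 0, -40], [0, 0, 0], 5],
    [[0, 0, -80], [0, 0, 0], 5],
    [[0, 0, -80], [0, 0, 0], 5]
  ]
}}

```text
clock: 8.83
tcp_pos: [0.4531, 0.1593, 0.0916]
orientation: [0.003, 0.642, 0.767, 0.004]
wrist_force: [0.7, 0.4, 0.8]
finger_gap: 0.0108
grip_force: 41.1
```

Run:
```python
from near import *
print(go([.645,-.21,.083],97))
```

```text
(array([-397.4,  123.6,    9.8]), array([ 0.01 , -0.   ,  0.055]))
```

Request:
{"fn": "step_arm", "kwargs": {
  "moves": [
    [[-200, 62, 0], [0, 0, 0.05], 5],
    [[-200, 62, 0], [0, 0, 0.05], 5],
    [[-200, 62, 0], [0, 0, 0.05], 5],
    [[-200, 62, 0], [0, 0, 0.05], 5],
    [[-200, 62, 0], [0, 0, 0.05], 5],
    [[-200, 62, 0], [0, 0, 0.05], 5]
  ]
}}

```text
clock: 9.33
tcp_pos: [0.55, -0.0339, 0.086]
orientation: [0.003, 0.663, 0.749, 0.001]
wrist_force: [1.2, -0.3, -0.4]
finger_gap: 0.0112
grip_force: 41.1
```

Request:
{"fn": "step_arm", "kwargs": {
  "moves": [
    [[-200, 52, 0], [0, 0, 0], 5],
    [[-200, 52, 0], [0, 0, 0], 5],
    [[-200, 52, 0], [0, 0, 0], 5],
    [[-200, 52, 0], [0, 0, 0], 5],
    [[-200, 52, 0], [0, 0, 0], 5],
    [[-200, 52, 0], [0, 0, 0], 5],
    [[-200, 52, 0], [0, 0, 0], 5]
  ]
}}

```text
clock: 9.92
tcp_pos: [0.6227, -0.2215, 0.0846]
orientation: [0.0, 0.662, 0.749, 0.0]
wrist_force: [-0.2, -0.1, 0.1]
finger_gap: 0.0107
grip_force: 41.1
```

Run:
```python
from near import *
im,p=shot('wrist','t3.png')
print(go([.645,-.21,.009],97),telemetry.get_state()['tcp_pos'],telemetry.get_state()['grip_force'])
```

```text
(array([ 6.6, 24.1, 75.6]), array([-0.001, -0.001,  0.003])) [ 0.6219506  -0.21965969  0.08463564] 41.112350821495056
```

Request:
{"fn": "step_arm", "kwargs": {
  "moves": [
    [[7, 18, 25], [0, 0, 0], 5],
    [[7, 18, 55], [0, 0, 0], 5],
    [[7, 18, 75], [0, 0, 0], 5],
    [[7, 18, 75], [0, 0, 0], 5],
    [[7, 18, 75], [0, 0, 0], 34],
    [[7, 18, 75], [0, 0, 0], 34],
    [[7, 18, 75], [0, 0, 0], 34],
    [[7, 18, 75], [0, 0, 0], 34]
  ]
}}

```text
clock: 10.63
tcp_pos: [0.6399, -0.2101, 0.0118]
orientation: [0.001, 0.661, 0.751, 0.0]
wrist_force: [0.2, -0.2, 0.4]
finger_gap: 0.0339
grip_force: 0.0
```

Request:
{"fn": "step_arm", "kwargs": {
  "moves": [
    [[0, 0, -20], [0, 0, 0], 34],
    [[0, 0, -60], [0, 0, 0], 34],
    [[0, 0, -100], [0, 0, 0], 34],
    [[0, 0, -120], [0, 0, 0], 34],
    [[0, 0, -120], [0, 0, 0], 34]
  ]
}}

```text
clock: 11.05
tcp_pos: [0.6428, -0.2118, 0.1382]
orientation: [0.006, 0.661, 0.751, 0.002]
wrist_force: [0.4, -1.1, 1.0]
finger_gap: 0.034
grip_force: 0.0
```

Run:
```python
from near import *
im,p=shot('wrist','t4.png')
print(go([.44,-.255,.13],75),telemetry.get_state()['joint_pos'][5])
```

```text
(array([ -17.8, -205.6,    3.8]), array([0.008, 0.003, 0.389])) 1.007119328331463
```

Request:
{"fn": "step_arm", "kwargs": {
  "moves": [
    [[-18, -196, 0], [0, 0, 0.37], 36],
    [[-18, -196, 0], [0, 0, 0.37], 36],
    [[-18, -196, 0], [0, 0, 0.37], 36],
    [[-18, -196, 0], [0, 0, 0.37], 36],
    [[-18, -196, 0], [0, 0, 0.37], 36],
    [[-18, -196, 0], [0, 0, 0.37], 36],
    [[-18, -196, 0], [0, 0, 0.37], 36]
  ]
}}

```text
clock: 11.68
tcp_pos: [0.4452, -0.2527, 0.1297]
orientation: [-0.001, 0.788, 0.615, -0.0]
wrist_force: [0.2, 0.2, -0.7]
finger_gap: 0.0359
grip_force: 0.0
```

```bash
cat > key.py <<'E'
from near import *
def key(a,b,fn,z=.0045):   # a,b: rough world ends of long arm
    im,p=shot('wrist',fn);m=(im.max(2)<60).astype(np.uint8)
    a=np.array(a);b=np.array(b);c=proj(p,[*((a+b)/2),z])
    ys,xs=np.nonzero(m);s=(np.hypot(xs-c[0],ys-c[1])<85)
    W=np.array([cast(p,q,z)[:2] for q in zip(xs[s],ys[s])])
    u=(b-a)/np.linalg.norm(b-a);o=(a+b)/2;h=np.linalg.norm(b-a)/2
    for w in (.012,.009,.007,.006,.006):
        n=np.array([-u[1],u[0]]);d=W-o;k=(abs(d@n)<w)&(abs(d@u)<h-.015)
        o2=W[k].mean(0);v=np.linalg.svd(W[k]-o2,full_matrices=False)[2][0];u=v*np.sign(v@u);o=o2
    d=W-o;n=np.array([-u[1],u[0]]);k=(abs(d@n)<.0055)&(abs(d@u)<h+.02);t=np.sort(d[k]@u)
    print('angle',np.degrees(np.arctan2(u[1],u[0])),'ends',o+u*t[5],o+u*t[-5],'mid',o+u*(t[5]+t[-5])/2,'len',t[-5]-t[5],'width',np.ptp((d[k]@n)),'yaw',yaw_now())
    return im,p
E
python3 - <<'E'
from key import *
A=dict(np.load('wA.npz'));a=cast(A,(355,111),.0045)[:2];b=cast(A,(416,124),.0045)[:2];print(a,b)
im,p=key(a,b,'n3.png');print(telemetry.get_state()['tcp_pos'])
E
```

```text
[ 0.45791008 -0.22037922] [ 0.44090474 -0.30479038]
angle -102.78997866746379 ends [ 0.46179459 -0.2163963 ] [ 0.44192741 -0.30391286] mid [ 0.451861   -0.26015458] len 0.08974326150941683 width 0.00988106195238559 yaw 75.99799323588823
[ 0.44666609 -0.25295173  0.13001566]
```

View pics/n3.png

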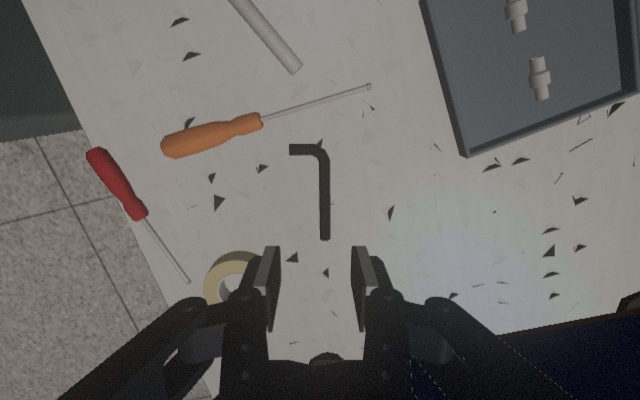

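The wrist view shows the hex key clearly: bend at (322,150), tip at (325,238). Both adapters lie flat in their tray. Grip the key.

Request:
{"fn": "step_arm", "kwargs": {
  "moves": [
    [[-4, 7, 35], [0, 0, -0.02], 36],
    [[-4, 7, 75], [0, 0, -0.02], 36],
    [[-4, 7, 105], [0, 0, -0.02], 36],
    [[-4, 7, 120], [0, 0, -0.02], 36],
    [[-4, 7, 127], [0, 0, -0.02], 36],
    [[-4, 7, 127], [0, 0, -0.02], 36]
  ],
  "grip_force": 50
}}

```text
clock: 12.23
tcp_pos: [0.4528, -0.2573, 0.0012]
orientation: [-0.002, 0.781, 0.625, -0.0]
wrist_force: [-0.2, 0.5, 0.1]
finger_gap: 0.0359
grip_force: 0.0
```

Request:
{"fn": "step_arm", "kwargs": {
  "moves": [
    [[0, 0, 0], [0, 0, 0], 3],
    [[0, 0, 0], [0, 0, 0], 3],
    [[0, 0, 0], [0, 0, 0], 3],
    [[0, 0, 0], [0, 0, 0], 3],
    [[0, 0, 0], [0, 0, 0], 3],
    [[0, 0, 0], [0, 0, 0], 3]
  ]
}}

```text
clock: 12.73
tcp_pos: [0.4543, -0.2592, 0.0046]
orientation: [0.002, 0.781, 0.624, 0.001]
wrist_force: [1.4, 0.2, 5.5]
finger_gap: 0.006
grip_force: 44.3
```

Request:
{"fn": "step_arm", "kwargs": {
  "moves": [
    [[0, 0, -10], [0, 0, 0], 3],
    [[0, 0, -40], [0, 0, 0], 3],
    [[0, 0, -80], [0, 0, 0], 3],
    [[0, 0, -80], [0, 0, 0], 3]
  ]
}}

```text
clock: 13.07
tcp_pos: [0.4559, -0.2608, 0.0902]
orientation: [0.005, 0.781, 0.624, 0.001]
wrist_force: [1.0, -0.4, 0.2]
finger_gap: 0.0061
grip_force: 42.5
```

Run:
```python
from near import *
print(go([.625,.221,.083],83))
```

```text
(array([507.3,  58.3,   5.4]), array([ 0.008,  0.005, -0.101]))
```

Request:
{"fn": "step_arm", "kwargs": {
  "moves": [
    [[255, 34, 0], [0, 0, -0.1], 3],
    [[255, 34, 0], [0, 0, -0.1], 3],
    [[255, 34, 0], [0, 0, -0.1], 3],
    [[255, 34, 0], [0, 0, -0.1], 3],
    [[255, 34, 0], [0, 0, -0.1], 3],
    [[255, 34, 0], [0, 0, -0.1], 3],
    [[255, 34, 0], [0, 0, -0.1], 3],
    [[255, 34, 0], [0, 0, -0.1], 3]
  ]
}}

```text
clock: 13.73
tcp_pos: [0.5429, -0.0147, 0.0836]
orientation: [0.0, 0.748, 0.664, -0.0]
wrist_force: [0.1, -0.6, -0.1]
finger_gap: 0.006
grip_force: 42.5
```

Request:
{"fn": "step_arm", "kwargs": {
  "moves": [
    [[255, 60, 0], [0, 0, 0], 3],
    [[255, 60, 0], [0, 0, 0], 3],
    [[255, 60, 0], [0, 0, 0], 3],
    [[255, 60, 0], [0, 0, 0], 3],
    [[255, 60, 0], [0, 0, 0], 3],
    [[255, 60, 0], [0, 0, 0], 3],
    [[255, 60, 0], [0, 0, 0], 3],
    [[255, 60, 0], [0, 0, 0], 3]
  ]
}}

```text
clock: 14.4
tcp_pos: [0.6342, 0.2299, 0.083]
orientation: [0.0, 0.748, 0.663, 0.0]
wrist_force: [-0.3, -0.7, -0.4]
finger_gap: 0.0061
grip_force: 42.6
```

Run:
```python
from near import *
im,p=shot('wrist','t5.png')
print(go([.635,.223,.007],83),telemetry.get_state()['tcp_pos'],telemetry.get_state()['grip_force'])
m=((im.max(2)<130)&(im.min(2)>35)).astype(np.uint8)
for c in [(.622,.223),(.63,.017)]:print(proj(p,[*c,.003]))
```

```text
(array([-4.6,  2.2, 75.8]), array([-0.001,  0.001,  0.   ])) [0.6333999  0.22795363 0.08280017] 42.55397793254815
[299.91502978 215.41656512]
[336.89769155 409.39457917]
```

View pics/t5.png

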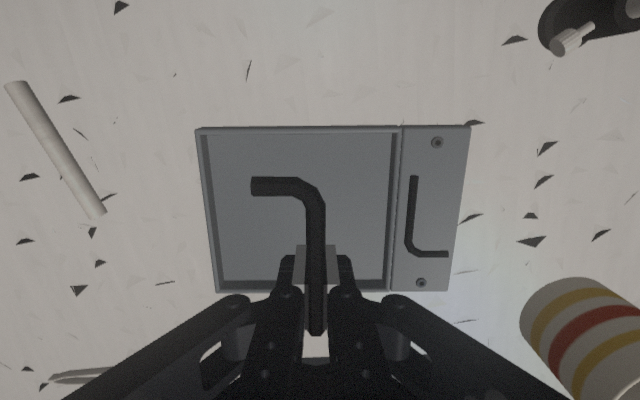

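The key is held in line with the keys tray, whose outer corners are at (196,129) and (218,291), with the sample on the ledge. Lower and release.

Request:
{"fn": "step_arm", "kwargs": {
  "moves": [
    [[-4, 1, 35], [0, 0, 0], 3],
    [[-4, 1, 60], [0, 0, 0], 3],
    [[-4, 1, 75], [0, 0, 0], 3],
    [[-4, 1, 76], [0, 0, 0], 3],
    [[-4, 1, 76], [0, 0, 0], 30],
    [[-4, 1, 76], [0, 0, 0], 30],
    [[-4, 1, 76], [0, 0, 0], 30],
    [[-4, 1, 76], [0, 0, 0], 30]
  ]
}}

```text
clock: 15.12
tcp_pos: [0.6344, 0.2234, 0.0082]
orientation: [0.0, 0.75, 0.662, 0.0]
wrist_force: [-0.3, 0.9, -0.5]
finger_gap: 0.0297
grip_force: 0.0
```

Request:
{"fn": "step_arm", "kwargs": {
  "moves": [
    [[0, 0, -20], [0, 0, 0], 36],
    [[0, 0, -60], [0, 0, 0], 36],
    [[0, 0, -100], [0, 0, 0], 36],
    [[0, 0, -122], [0, 0, 0], 36],
    [[0, 0, -122], [0, 0, 0], 36]
  ]
}}

```text
clock: 15.53
tcp_pos: [0.6378, 0.2251, 0.1371]
orientation: [0.003, 0.749, 0.662, 0.005]
wrist_force: [0.5, -0.4, 0.6]
finger_gap: 0.0358
grip_force: 0.0
```

Run:
```python
from near import *
p=imaging.camera_params('wrist')
print(telemetry.get_state()['tcp_pos'],go([.458,.288,.13],106))
```

```text
[0.63775954 0.22510449 0.13711214] (array([  40.4, -186.2,    5.1]), array([ 0.012, -0.001, -0.402]))
```

Request:
{"fn": "step_arm", "kwargs": {
  "moves": [
    [[40, -184, 0], [0, 0, -0.4], 36],
    [[40, -184, 0], [0, 0, -0.4], 36],
    [[40, -184, 0], [0, 0, -0.4], 36],
    [[40, -184, 0], [0, 0, -0.4], 36],
    [[40, -184, 0], [0, 0, -0.4], 36],
    [[40, -184, 0], [0, 0, -0.4], 36],
    [[40, -184, 0], [0, 0, -0.4], 36],
    [[40, -184, 0], [0, 0, -0.4], 36]
  ]
}}

```text
clock: 16.2
tcp_pos: [0.4571, 0.2867, 0.1295]
orientation: [0.001, 0.603, 0.798, 0.001]
wrist_force: [0.2, 0.1, 0.7]
finger_gap: 0.0359
grip_force: 0.0
```

Run:
```python
from near import *
for t,K in ((10,5),(14,5),(14,3),(20,5),(26,3)): near(.458,.288,.0065,75,f'n4_{t}_{K}.png',thr=t,K=K)
print(telemetry.get_state()['tcp_pos'])
```

```text
rect ctr [458.3 290.1] size [ 29.7 102. ] centroid [459.2 294.8] pca ang 103.5 rect ang 20.91120719909668 yaw now 105.83256528325683 px [316 187]
rect ctr [458.3 290.6] size [ 28.9 101.7] centroid [458.3 298.8] pca ang 103.3 rect ang 20.303667068481445 yaw now 105.80378668235856 px [316 187]
rect ctr [458.1 290.6] size [ 28.3 101.5] centroid [458.3 298.6] pca ang 103.2 rect ang 19.675804138183594 yaw now 105.79185411888464 px [316 187]
rect ctr [457.9 290.8] size [ 28.2 100.9] centroid [458.  297.1] pca ang 103.0 rect ang 19.691471099853516 yaw now 105.78713765278684 px [316 187]
rect ctr [457.5 291.1] size [ 19.8 100.2] centroid [455.  300.4] pca ang 99.4 rect ang 5.133328437805176 yaw now 105.78900664669548 px [316 187]
[0.45721788 0.28618708 0.12899417]
```

```bash
cat > post.py <<'E'
from near import *
def post(x,y,ang,L,fn,z=.0065):
    im,p=shot('wrist',fn);c=np.round(proj(p,[x,y,z])).astype(int);r=int(L*750)
    g=cv2.GaussianBlur(im.astype(np.float32),(0,0),.7).max(2);ys,xs=np.mgrid[max(0,c[1]-r):c[1]+r,c[0]-r:c[0]+r]
    R=g[ys,xs];t=np.median(R)
    o0,d0=ray(p,(0,0));W=np.array([cast(p,q,z)[:2] for q in zip(xs.ravel(),ys.ravel())]);d=(R-t).ravel()
    o=np.array([x,y]);u=np.array([np.cos(np.radians(ang)),np.sin(np.radians(ang))])
    sel=W[abs(d)>10]
    for w in (.014,.011,.009,.0075,.0075,.0075):
        n=np.array([-u[1],u[0]]);e=sel-o;k=(abs(e@n)<w)&(abs(e@u)<L/2-.012)
        o2=sel[k].mean(0);v=np.linalg.svd(sel[k]-o2,full_matrices=False)[2][0];u=v*np.sign(v@u);o=o2
    n=np.array([-u[1],u[0]]);e=sel-o;k=(abs(e@n)<.006)
    T=e[k]@u;h,b=np.histogram(T,np.arange(-.08,.08,.002));on=b[:-1][h>.5*np.median(h[(b[:-1]>-.02)&(b[:-1]<.02)])]
    mid=o+u*(on.min()+on.max()+.002)/2
    # cross profile
    E=W-mid;kk=abs(E@u)<L/2-.015;hh=[int(np.median(d[kk&(abs(E@n-s)<.001)])) for s in np.arange(-.014,.015,.002)]
    print('ang',np.degrees(np.arctan2(u[1],u[0])),'mid',mid,'len',on.max()-on.min()+.002,'profile',hh)
E
python3 - <<'E'
from post import *
post(.458,.2905,103,.1,'n5.png')
print(yaw_now(),telemetry.get_state()['tcp_pos'])
E
```

```text
ang 102.53530872090384 mid [0.45921426 0.29338425] len 0.09800000000000009 profile [0, 0, 0, -3, -23, -15, -5, -8, -18, -33, -23, 0, 0, 0, 0]
105.80047285509097 [0.45699608 0.28621306 0.12897711]
```

Request:
{"fn": "step_arm", "kwargs": {
  "moves": [
    [[6, 4, 35], [0, 0, 0.057], 36],
    [[6, 4, 75], [0, 0, 0.057], 36],
    [[6, 4, 105], [0, 0, 0.057], 36],
    [[6, 4, 120], [0, 0, 0.057], 36],
    [[6, 4, 126], [0, 0, 0.057], 36],
    [[6, 4, 126], [0, 0, 0.057], 36]
  ],
  "grip_force": 60
}}

```text
clock: 17.0
tcp_pos: [0.4575, 0.2927, 0.0015]
orientation: [-0.001, 0.625, 0.78, -0.002]
wrist_force: [0.1, -0.0, 0.5]
finger_gap: 0.0361
grip_force: 0.0
```

Request:
{"fn": "step_arm", "kwargs": {
  "moves": [
    [[0, 0, 0], [0, 0, 0], 5],
    [[0, 0, 0], [0, 0, 0], 5],
    [[0, 0, 0], [0, 0, 0], 5],
    [[0, 0, 0], [0, 0, 0], 5],
    [[0, 0, 0], [0, 0, 0], 5],
    [[0, 0, 0], [0, 0, 0], 5]
  ]
}}

```text
clock: 17.5
tcp_pos: [0.4599, 0.2941, 0.005]
orientation: [0.001, 0.625, 0.78, 0.002]
wrist_force: [0.3, -1.1, 5.9]
finger_gap: 0.0094
grip_force: 60.2
```

Request:
{"fn": "step_arm", "kwargs": {
  "moves": [
    [[0, 0, -10], [0, 0, 0], 5],
    [[0, 0, -40], [0, 0, 0], 5],
    [[0, 0, -80], [0, 0, 0], 5],
    [[0, 0, -80], [0, 0, 0], 5]
  ]
}}

```text
clock: 17.83
tcp_pos: [0.4621, 0.2954, 0.0906]
orientation: [0.002, 0.625, 0.781, 0.005]
wrist_force: [1.7, 1.7, -0.7]
finger_gap: 0.0099
grip_force: 59.3
```

Run:
```python
from near import *
print(go([.66,.015,.083],86))
```

```text
(array([-316.8,  131.8,    8.2]), array([ 0.01 , -0.004,  0.29 ]))
```

Request:
{"fn": "step_arm", "kwargs": {
  "moves": [
    [[-160, 66, 0], [0, 0, 0.29], 5],
    [[-160, 66, 0], [0, 0, 0.29], 5],
    [[-160, 66, 0], [0, 0, 0.29], 5],
    [[-160, 66, 0], [0, 0, 0.29], 5],
    [[-160, 66, 0], [0, 0, 0.29], 5],
    [[-160, 66, 0], [0, 0, 0.29], 5],
    [[-160, 66, 0], [0, 0, 0.29], 5],
    [[-160, 66, 0], [0, 0, 0.29], 5]
  ]
}}

```text
clock: 18.5
tcp_pos: [0.5566, 0.1526, 0.0832]
orientation: [-0.0, 0.731, 0.682, -0.0]
wrist_force: [-0.5, 0.3, -0.9]
finger_gap: 0.0092
grip_force: 59.3
```

Run:
```python
from near import *
im,p=shot('wrist','t6.png')
print(go([.658,.015,.083],85.6),telemetry.get_state()['tcp_pos'])
```

```text
(array([-1.307e+02,  1.107e+02,  1.000e-01]), array([-0.001, -0.   ,  0.008])) [0.55649312 0.15294158 0.08323379]
```

Request:
{"fn": "step_arm", "kwargs": {
  "moves": [
    [[-131, 111, 0], [0, 0, 0.008], 5],
    [[-131, 111, 0], [0, 0, 0.008], 5],
    [[-131, 111, 0], [0, 0, 0.008], 5],
    [[-131, 111, 0], [0, 0, 0.008], 5],
    [[-131, 111, 0], [0, 0, 0.008], 5],
    [[-131, 111, 0], [0, 0, 0.008], 5],
    [[-131, 111, 0], [0, 0, 0.008], 5]
  ]
}}

```text
clock: 19.13
tcp_pos: [0.6583, 0.0146, 0.0828]
orientation: [-0.001, 0.734, 0.679, -0.0]
wrist_force: [-0.5, 1.6, -1.2]
finger_gap: 0.0094
grip_force: 59.3
```

Run:
```python
from near import *
im,p=shot('wrist','t7.png')
g=cv2.GaussianBlur(im,(0,0),1).max(2)
# tray outer edges: +y rim edge and visible left edge, by scanning along world lines at rim height
def scan(a,b,n=60):
    P=np.array([proj(p,[*(np.array(a)+(np.array(b)-a)*t),.016]) for t in np.linspace(0,1,n)])
    return [int(g[int(round(v)),int(round(u))]) if 0<=u<640 and 0<=v<400 else -1 for u,v in P]
for x in (.60,.66): print('y .11->.05',x,scan((x,.11),(x,.05),31))
for y in (.02,.05): print('x .53->.59',y,scan((.53,y),(.59,y),31))
print(go([.658,.015,.009],85.6),telemetry.get_state()['tcp_pos'],telemetry.get_state()['grip_force'])
```

```text
y .11->.05 0.6 [165, 165, 165, 164, 165, 165, 164, 165, 165, 165, 165, 165, 157, 82, 97, 99, 100, 100, 101, 101, 101, 101, 100, 101, 100, 101, 101, 100, 101, 101, 100]
y .11->.05 0.66 [167, 166, 166, 166, 166, 166, 166, 167, 166, 166, 166, 165, 166, 165, 165, 125, 84, 106, 100, 101, 101, 101, 101, 101, 102, 102, 100, 101, 101, 102, 102]
x .53->.59 0.02 [163, 164, 164, 164, 164, 163, 163, 163, 164, 164, 163, 162, 162, 162, 162, 163, 159, 102, 99, 73, 68, 86, 98, 98, 99, 99, 99, 99, 99, 100, 99]
x .53->.59 0.05 [163, 163, 164, 164, 165, 165, 165, 164, 164, 161, 162, 163, 162, 162, 163, 163, 163, 162, 120, 99, 74, 68, 78, 99, 99, 100, 99, 99, 101, 100, 99]
(array([-0.3,  0.3, 73.9]), array([-0.002, -0.001,  0.001])) [0.65787825 0.01524557 0.08291241] 59.33503210544586
```

Request:
{"fn": "step_arm", "kwargs": {
  "moves": [
    [[2, 0, 35], [0, 0, 0], 5],
    [[2, 0, 60], [0, 0, 0], 5],
    [[2, 0, 74], [0, 0, 0], 5],
    [[2, 0, 75], [0, 0, 0], 5],
    [[2, 0, 75], [0, 0, 0], 32],
    [[2, 0, 75], [0, 0, 0], 32],
    [[2, 0, 75], [0, 0, 0], 32],
    [[2, 0, 75], [0, 0, 0], 32]
  ]
}}

```text
clock: 19.85
tcp_pos: [0.6596, 0.0161, 0.009]
orientation: [0.0, 0.734, 0.679, 0.0]
wrist_force: [0.1, 0.0, -0.4]
finger_gap: 0.0321
grip_force: 0.0
```

Request:
{"fn": "step_arm", "kwargs": {
  "moves": [
    [[0, 0, -20], [0, 0, 0], 36],
    [[0, 0, -60], [0, 0, 0], 36],
    [[0, 0, -100], [0, 0, 0], 36],
    [[0, 0, -120], [0, 0, 0], 36],
    [[0, 0, -120], [0, 0, 0], 36]
  ]
}}

```text
clock: 20.27
tcp_pos: [0.6632, 0.0151, 0.1355]
orientation: [0.004, 0.734, 0.679, 0.004]
wrist_force: [0.6, -0.1, 0.1]
finger_gap: 0.0362
grip_force: 0.0
```

Run:
```python
from near import *
print(telemetry.get_state()['tcp_pos'],go([.438,-.120,.13],117))
```

```text
[0.66322408 0.01512698 0.13550411] (array([-152.2, -214.1,    3.1]), array([ 0.011,  0.003, -0.549]))
```

Request:
{"fn": "step_arm", "kwargs": {
  "moves": [
    [[-152, -210, 0], [0, 0, -0.549], 36],
    [[-152, -210, 0], [0, 0, -0.549], 36],
    [[-152, -210, 0], [0, 0, -0.549], 36],
    [[-152, -210, 0], [0, 0, -0.549], 36],
    [[-152, -210, 0], [0, 0, -0.549], 36],
    [[-152, -210, 0], [0, 0, -0.549], 36],
    [[-152, -210, 0], [0, 0, -0.549], 36],
    [[-152, -210, 0], [0, 0, -0.549], 36]
  ]
}}

```text
clock: 20.93
tcp_pos: [0.4355, -0.1205, 0.1281]
orientation: [-0.001, 0.524, 0.852, -0.0]
wrist_force: [-0.3, 0.4, -0.4]
finger_gap: 0.0362
grip_force: 0.0
```

Run:
```python
from post import *
post(.438,-.1205,117.5,.075,'n6.png')
print(yaw_now(),telemetry.get_state()['tcp_pos'])
```

```text
ang 117.39817924880902 mid [ 0.4378857  -0.12055787] len 0.07600000000000007 profile [0, 0, 1, 0, -27, -22, -11, -5, -10, -23, -27, 0, 0, 1, 0]
116.84084368075112 [ 0.43761236 -0.12031079  0.12843902]
```

Request:
{"fn": "step_arm", "kwargs": {
  "moves": [
    [[0, 0, 35], [0, 0, -0.01], 34],
    [[0, 0, 75], [0, 0, -0.01], 34],
    [[0, 0, 105], [0, 0, -0.01], 34],
    [[0, 0, 120], [0, 0, -0.01], 34],
    [[0, 0, 126], [0, 0, -0.01], 34],
    [[0, 0, 126], [0, 0, -0.01], 34]
  ]
}}

```text
clock: 21.48
tcp_pos: [0.4386, -0.1189, 0.001]
orientation: [-0.001, 0.518, 0.856, 0.0]
wrist_force: [-0.9, 0.8, -0.1]
finger_gap: 0.0342
grip_force: 0.0
```

Request:
{"fn": "step_arm", "kwargs": {
  "moves": [
    [[0, 0, 0], [0, 0, 0], 5],
    [[0, 0, 0], [0, 0, 0], 5],
    [[0, 0, 0], [0, 0, 0], 5],
    [[0, 0, 0], [0, 0, 0], 5],
    [[0, 0, 0], [0, 0, 0], 5],
    [[0, 0, 0], [0, 0, 0], 5]
  ]
}}

```text
clock: 21.98
tcp_pos: [0.4397, -0.1203, 0.0036]
orientation: [0.002, 0.518, 0.855, 0.001]
wrist_force: [0.2, 0.8, 6.8]
finger_gap: 0.0095
grip_force: 61.5
```

Request:
{"fn": "step_arm", "kwargs": {
  "moves": [
    [[0, 0, -10], [0, 0, 0], 5],
    [[0, 0, -40], [0, 0, 0], 5],
    [[0, 0, -80], [0, 0, 0], 5],
    [[0, 0, -80], [0, 0, 0], 5]
  ]
}}

```text
clock: 22.32
tcp_pos: [0.4418, -0.1217, 0.0884]
orientation: [0.005, 0.518, 0.855, 0.0]
wrist_force: [1.7, 0.1, -0.8]
finger_gap: 0.0098
grip_force: 60.6
```

Run:
```python
from near import *
print(go([.602,.020,.083],86))
```

```text
(array([ 51.5, 207.5,   6.1]), array([0.008, 0.006, 0.551]))
```

Request:
{"fn": "step_arm", "kwargs": {
  "moves": [
    [[49, 213, 0], [0, 0, 0.551], 5],
    [[49, 213, 0], [0, 0, 0.551], 5],
    [[49, 213, 0], [0, 0, 0.551], 5],
    [[49, 213, 0], [0, 0, 0.551], 5],
    [[49, 213, 0], [0, 0, 0.551], 5],
    [[49, 213, 0], [0, 0, 0.551], 5],
    [[49, 213, 0], [0, 0, 0.551], 5],
    [[49, 213, 0], [0, 0, 0.551], 5]
  ]
}}

```text
clock: 22.98
tcp_pos: [0.6047, 0.0229, 0.0818]
orientation: [0.0, 0.731, 0.683, -0.0]
wrist_force: [-1.2, -0.2, -0.3]
finger_gap: 0.0094
grip_force: 60.6
```

Run:
```python
from near import *
im,p=shot('wrist','t8.png')
print(go([.608,.020,.0075],85.6),telemetry.get_state()['tcp_pos'],telemetry.get_state()['grip_force'])
```

```text
(array([-1.9,  4.5, 74.3]), array([-0.001,  0.001,  0.008])) [0.6037037  0.02220146 0.0817596 ] 60.594996213912964
```

Request:
{"fn": "step_arm", "kwargs": {
  "moves": [
    [[-2, 4, 35], [0, 0, 0], 5],
    [[-2, 4, 60], [0, 0, 0], 5],
    [[-2, 4, 73], [0, 0, 0], 5],
    [[-2, 4, 74], [0, 0, 0], 5],
    [[-2, 4, 74], [0, 0, 0], 26],
    [[-2, 4, 74], [0, 0, 0], 26],
    [[-2, 4, 74], [0, 0, 0], 26],
    [[-2, 4, 74], [0, 0, 0], 26]
  ]
}}

```text
clock: 23.7
tcp_pos: [0.6086, 0.0194, 0.0092]
orientation: [0.001, 0.732, 0.682, 0.0]
wrist_force: [-0.1, 0.0, 0.5]
finger_gap: 0.0259
grip_force: 0.0
```

Request:
{"fn": "step_arm", "kwargs": {
  "moves": [
    [[0, 0, -20], [0, 0, 0], 26],
    [[0, 0, -60], [0, 0, 0], 26],
    [[0, 0, -100], [0, 0, 0], 26],
    [[-120, 0, -140], [0, 0, 0], 36],
    [[-120, 0, -180], [0, 0, 0], 36],
    [[-120, 0, -220], [0, 0, 0], 36],
    [[-120, 0, -220], [0, 0, 0], 36],
    [[-120, 0, -220], [0, 0, 0], 36]
  ]
}}

```text
clock: 24.37
tcp_pos: [0.6019, -0.1037, 0.2354]
orientation: [0.005, 0.732, 0.681, 0.002]
wrist_force: [0.9, 0.1, 0.7]
finger_gap: 0.036
grip_force: 0.0
```

Run:
```python
from h import *
w,_=shot('wrist');s,_=shot('side')
a=w[:,:,::-1];b=cv2.resize(s[:,:,::-1][125:315,300:430],None,fx=2.1,fy=2.1,interpolation=cv2.INTER_CUBIC)
b=b[:400];o=np.zeros((400,640+b.shape[1],3),np.uint8);o[:,:640]=a;o[:b.shape[0],640:]=b
cv2.imwrite('pics/final.png',cv2.resize(o,(800,int(400*800/o.shape[1])),interpolation=cv2.INTER_AREA))
```

```text
(no output)
```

View pics/final.png

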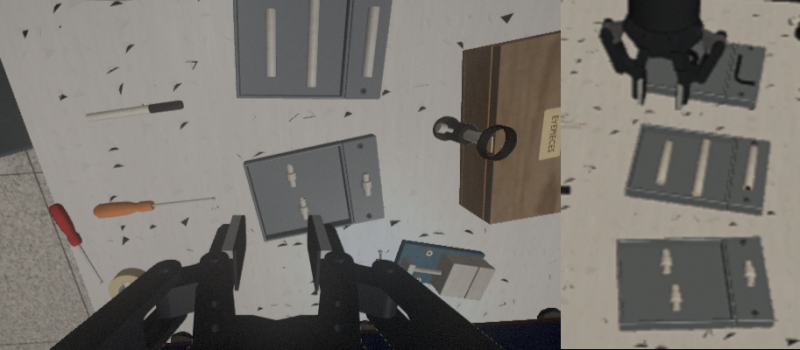

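The posts lie in the middle tray and the adapters in the lower one, all flat. The gripper hides the key in the side view, so I'll check it numerically from the scene camera.

Run:
```python
from h import *
im,p=shot('scene','s9.png')
q=np.array([proj(p,[x,y,.003]) for x,y in ((.557,.175),(.68,.16),(.69,.27),(.57,.285))]).astype(np.int32)
R=np.zeros(im.shape[:2],np.uint8);cv2.fillPoly(R,[q],1)
m=((im.max(2)<50)&(R>0)).astype(np.uint8);n,l,st,ce=cv2.connectedComponentsWithStats(m)
for i in range(1,n):
    if st[i,4]<15: continue
    ys,xs=np.nonzero(l==i)
    for z in (.003,.012):
        W=np.array([cast(p,(a,b),z)[:2]*1000 for a,b in zip(xs,ys)],np.float32);print(st[i,4],z,cv2.minAreaRect(W))
print(np.median(im[R>0],0))
```

```text
153 0.003 ((637.2665405273438, 218.20794677734375), (33.257537841796875, 99.45004272460938), 10.027854919433594)
153 0.012 ((622.5232543945312, 228.00375366210938), (32.62693786621094, 97.56440734863281), 10.027832984924316)
[101. 104. 104.]
```

```bash
python3 -c "
from workcell import env
print(env.hand_in())"
```

```text
the job is handed in; nothing more can be done
None
```

All five loose parts lie flat and released in the trays of their kind, and the job was handed in at about 24.5 s; the hand-in returned no verdict. The hex key I checked only by measurement, as the gripper hid it in the last picture.

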